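Feed a snack carton under the code reader

ROBOT

A 7-joint arm with a two-finger parallel gripper is mounted at the origin on the work surface. World frame = base frame: x ahead of the robot, y to its left, z up, the work surface at z = 0. Lengths are in mm, angles in rad, forces in N, time in s.
With the tool pointing down it reaches from about 425 to 1025 mm from the base axis. Payload 9.4 kg.
Tool frame: the origin (TCP) lies midway between the tips of the shut fingers; the grasp point (between the pads) lies 19 mm behind it; z points along the fingers, y is the direction in which the jaws open and shut (so a half turn about z gives the same grasp; the last joint's range is limited). The gripper opens to 93 mm and grips with 3 to 60 N. Pads are 15 mm wide; open, the fingers measure 128 mm over their backs; the gripper's body (75 mm by 188 mm) begins 65 mm behind the grasp point.
Start: joints at [1.024, 0.599, -0.003, 1.599, 0.002, 0.943, -0.08], TCP at [328.204, -646.457, 218.618] pointing down, gripper open.
Joint ranges: [-2.57, 2.57], [-0.35, 1.97], [-1.29, 1.29], [0.11, 2.56], [-1.05, 4.19], [0.11, 1.86], [-2.63, 2.63]. Speed limits (rad/s): [2.22, 2.22, 3.01, 3.01, 3.14, 3.14, 3.14].

INTERFACE

Orientations are given as a unit quaternion [x, y, z, w].
In Python, from rig import ctrl gives the robot as it stands.
- The arm moves only by the tool drive_tool, never from a script. Its arguments are lists of equal length, an entry for each row: "dr": the turn, a rotation vector about the world's x, y, z as a fraction of full scale, a list of three; "dp": the shift along the world's x, y, z as a fraction of full scale, a list of three; "jaw": the closure, from -1 (fully open) to 1 (shut). In form: {"dr": [[ax, ay, az], ...], "dp": [[x, y, z], ...], "jaw": [jaw, ...]}. A call has exactly 5 rows; each row shifts and turns the pose as measured when the row begins; what a row does not reach is not made up. Full scale, the value 1, is 300 mm for a shift and 120 degrees for a turn. A row lasts 1/12 s, in which the tool goes at most 41.7 mm and 7.16 degrees, less where a joint would pass 70% of its speed; a pose out of reach is approached as far as the arm can. A call with a number of a shift or a turn outside -1 to 1 is refused whole. A call with a gripper value outside its range is refused whole. The fingers move at their own pace and stop on an object; the grip force is fixed at half the most. Time passes only in rows, so rows that do not move let the fingers close, or fill a call up. It gives the time, the measured TCP pose, the force and the opening at its end, in the units of the state.
- ctrl.read_state(): the state, without advancing time (a new reading comes with each control period).
- ctrl.get_image(name): name is "side" or "top"; returns a dict with "pixels" (420x560x3 uint8, blue, green, red), "depth" (420x560 float32, mm along the optical axis (not along the pixel's ray), 0 where there is no reading), "intrinsics" (3x3 intrinsics, pixels), "dist_coeffs" ([k1, k2, p1, p2, k3] as OpenCV has them; the pictures are not rectified), "R" (3x3) and "t" (3): a world point X has camera coordinates R X + t. Camera axes: x right, y down, z forward; pixel columns grow to the right and rows downward; lengths in mm; the calibration is good to about 2 mm. A picture is of the moment at which its call begins.
- ctrl.sign_off(): hands the job in, once; it reports no verdict.
The state is a dict: "t": time; "joint_positions": joint angles; "joint_velocities": joint speeds; "joint_torque": joint torques, N m; "eef_pos": TCP position; "eef_rot": TCP orientation; "wrist_force": force on the tool from outside, world axes, zero at the start; "wrist_torque": the same for the moment, N m; "opening": finger opening in mm.
Only numpy, scipy, OpenCV 4.12 (cv2) and the standard library are available. Lean on these libraries where they do the work, as an engineer would, in place of code of your own. Each camera call takes 0.05 s, during which the arm holds its last target.

TASK

Bring the slim brown carton with the purple band to the mouth of the code-reader gantry, lying flat with one end first, and push it along the lane under the reader head until it is home against the orange sprung buffer at the far end. Press it home firmly for a moment, about 10 N on the buffer and never more than 18 N so that carton and buffer are not crushed, then let go and back off, leaving the carton flat in the lane and resting against the buffer. Do not knock anything else about.

Things in the scene. Friction and masses are not known exactly. Their poses are not given: they have to be found in the camera images.
- carton_center (a point): The brown slim carton with a purple band: 170 mm long (its x), 56 mm wide (its y), 28 mm high, 0.18 to 0.35 kg, rigid, loose, lying flat on the table. This point is its centre, 14 mm above the table; z up. Either end may go in first. It can be gripped across its width.
- gantry: Black and grey code-reader gantry, fixed to the table. Origin on the table under the middle of the reader head; x is the direction a carton travels, y across, z up. Head: x -30 to +30 mm, 126 mm wide, underside 34 mm and top 87 mm above the table, on posts outside the lane. The lane floor is the bare table top. Fully home, the carton's trailing end is still at x = -140 to -91 mm.
- lane_mouth (a point): Where the straight guide rails begin, on the lane's axis at table height, 85 mm before the gantry's origin; axes as the gantry's. Aluminium rails 14 mm high, 10 mm thick, inner faces 30 mm either side of the axis (2 mm clear of the carton each side), run 215 mm from here; before this point they flare out over 30 mm to about 48 mm off the axis. Fingers fit beside the carton only before the mouth.
- shoe_tip (a point): Under the head, on the lane's axis, 14 mm before the gantry's origin and 28 mm up: where a carton's leading top edge first meets the ramp of a sprung steel hold-down shoe (30 mm wide). The push force comes on over the next 10 mm; after that shoe and table drag steadily with 3 to 7 N in all, and keep the released carton from being pushed far back by the buffer.
- stop_block: Blue stop block at the far end of the lane, fixed; origin on the table 112 mm beyond the gantry's origin, axes as the gantry's. A clamped rod on it carries an orange sprung buffer (30 mm wide, 5 to 25 mm up) facing the mouth. Its face is set anywhere 30 to 70 mm beyond the gantry's origin: not reported, to be felt. It yields 1 mm per 3 N and springs back; its travel is 12 mm.
- cup_red: Bystander: red lidded snack cup, 74 mm wide, 71 mm tall; origin under its centre. Leave it alone.
- cup_red2: Bystander: second red snack cup, same size; origin under its centre. Leave it alone.
- cup_purple: Bystander: purple lidded snack cup, 74 mm wide, 71 mm tall; origin under its centre. Leave it alone.
- cup_purple2: Bystander: second purple snack cup, same size; origin under its centre. Leave it alone.
- tin: Bystander: yellow tin, 66 mm wide, 55 mm tall; origin under its centre. Leave it alone.
- snack_box: Bystander: yellow box 100 x 70 x 45 mm; origin under its centre. Leave it alone.
- label_roll: Bystander: white label roll standing flat, 70 mm wide, 40 mm tall; origin under its centre. Leave it alone.
There are look-alikes about, which are no part of the job. What is shaped like the part that bears carton_center but turquoise is not meant.

How it is judged (in metres and radians):
On the way, in this order (a step that is already met when the one before it is completed fails the run):
1. the carton lies flat in the lane with its leading end under the reader head (y of carton_center in the frame of gantry between -0.005 and 0.005 m and angle between the x axis of carton_center and the x axis of gantry, either way round below 0.08 rad and height (world z) of carton_center below 0.018 m and angle between carton_center's own z axis and vertical below 0.06 rad and x of carton_center in the frame of gantry above -0.105 m), for 0.05 s.
2. the carton is pressed against the sprung buffer with 6 to 15 N for 0.3 s (y of carton_center in the frame of gantry between -0.005 and 0.005 m and angle between the x axis of carton_center and the x axis of gantry, either way round below 0.08 rad and height (world z) of carton_center below 0.018 m and angle between carton_center's own z axis and vertical below 0.06 rad and contact force between carton and stop_block between 6 and 15 N), for 0.3 s.
At the end, for the whole second after the job is handed in: The carton lies flat on the table in the lane under the reader head (centre within 5 mm of the lane's axis, turned less than 0.08 rad), released, at rest and still touching the sprung buffer (more than 0.3 N), its centre 0 to 60 mm before the middle of the head (y of carton_center in the frame of gantry between -0.005 and 0.005 m and angle between the x axis of carton_center and the x axis of gantry, either way round below 0.08 rad and height (world z) of carton_center below 0.018 m and angle between carton_center's own z axis and vertical below 0.06 rad and x of carton_center in the frame of gantry between -0.06 and 0 m and contact force between carton and stop_block above 0.3 N and linear speed of carton below 0.01 m/s).
It fails at once if the carton is rammed against the buffer with more than 18 N (contact force between carton and stop_block above 18 N).
It fails at once if the gantry is struck by the robot with more than 20 N (contact force between the arm and gantry above 20 N).
It fails at once if a bystander is moved more than 30 mm (distance of any of cup_red, cup_red2, cup_purple, cup_purple2, tin, snack_box, label_roll from where it was at the start of the episode above 0.03 m).
It also fails if it takes over 72 s, if anything falls off the work surface, if the arm or the gripper's body presses on something with over 40 N, if the wrist force passes 120 N, or if a joint passes its speed limit or range.

## Working session

There is one attempt and no reset: what is moved stays moved. The work goes in short steps, Python scripts to look and compute and a tool call to move; the robot and the scene stay as the last step left them, time stands still between calls to the robot, and variables do not carry over. Pictures are saved under pics/ and viewed, and the job is handed in when it is done.

Besides the shell and the picture viewer there is one more tool, called after ">>>" as name(argument=value, ...) on one line, values as JSON. drive_tool: Moves the arm, as the interface text tells. Its arguments: {"type":"object","properties":{"dr":{"type":"array","items":{"type":"array","items":{"type":"number","minimum":-1,"maximum":1}}},"dp":{"type":"array","items":{"type":"array","items":{"type":"number","minimum":-1,"maximum":1}}},"jaw":{"type":"array","items":{"type":"number"}}},"required":["dr","dp","jaw"]}

```bash
mkdir -p pics; ls
python3 - <<'E'
from rig import ctrl
import cv2,pickle
s=ctrl.read_state(); print({k:s[k] for k in('t','eef_pos','eef_rot','wrist_force','opening')})
for n in('top','side'):
    d=ctrl.get_image(n); pickle.dump(d,open(f'pics/{n}0.pkl','wb')); cv2.imwrite(f'pics/{n}0.png',d['pixels'])
    print(n,d['intrinsics'],d['dist_coeffs'],d['R'],d['t'])
E
```

```text
pics
{'t': 0.0, 'eef_pos': array([ 327.97876561, -646.03633094,  217.75263321]), 'eef_rot': array([ 9.72528978e-01,  2.32780577e-01, -2.50663425e-04, -7.26517472e-04]), 'wrist_force': array([-0.1036292 ,  0.85479567, -0.43715617]), 'opening': 93.2656040304941}
top [[410.56374859   0.         275.86520938]
 [  0.         410.56374859 206.8816683 ]
 [  0.           0.           1.        ]] [-0.08047465  0.          0.          0.          0.        ] [[-0.01334976 -0.99983477 -0.01233726]
 [-0.9971611   0.01422645 -0.07394155]
 [ 0.07410485  0.01131513 -0.99718626]] [  43.5086419   530.89362182 1302.71274357]
side [[446.43184116   0.         287.66591102]
 [  0.         446.43184116 208.18582526]
 [  0.           0.           1.        ]] [-0.08540752  0.          0.          0.          0.        ] [[-0.85191708 -0.52367542 -0.00116211]
 [-0.29206763  0.47697629 -0.82896931]
 [ 0.43466515 -0.7058737  -0.55929288]] [ 449.43145526  188.00044527 1086.02908276]
```

View pics/top0.png

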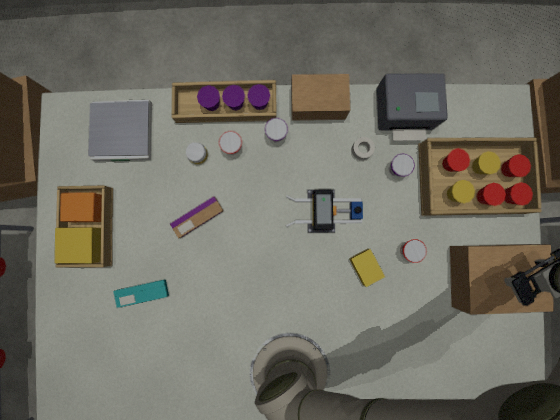

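View pics/side0.png

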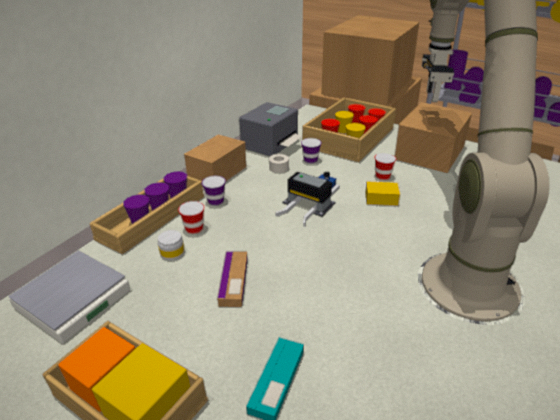

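Candidates in the top view: brown carton with a purple band (197,217), turquoise look-alike (141,293), and large plain brown boxes (320,97) and (500,280). I choose (197,217) and will check it in a crop.

Run:
```python
import cv2
a=cv2.imread('pics/top0.png')
c=cv2.resize(a[190:245,160:235],None,fx=8,fy=8,interpolation=cv2.INTER_CUBIC)
cv2.imwrite('pics/c1.png',c)
c=cv2.resize(a[180:240,280:370],None,fx=8,fy=8,interpolation=cv2.INTER_CUBIC)
cv2.imwrite('pics/c2.png',c)
a=cv2.imread('pics/side0.png')
c=cv2.resize(a[160:235,260:360],None,fx=8,fy=8,interpolation=cv2.INTER_CUBIC)
cv2.imwrite('pics/c3.png',c)
```

```text
(no output)
```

View pics/c1.png

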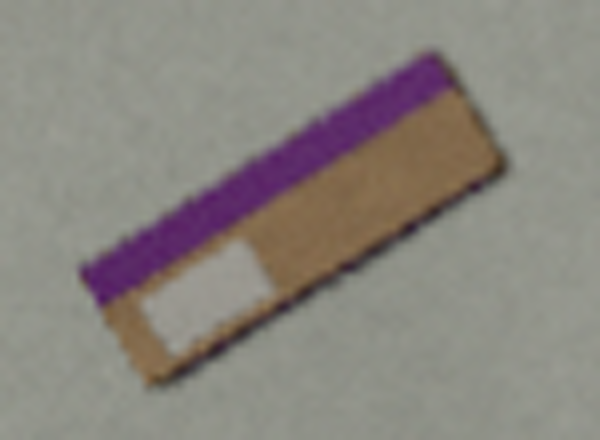

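View pics/c2.png

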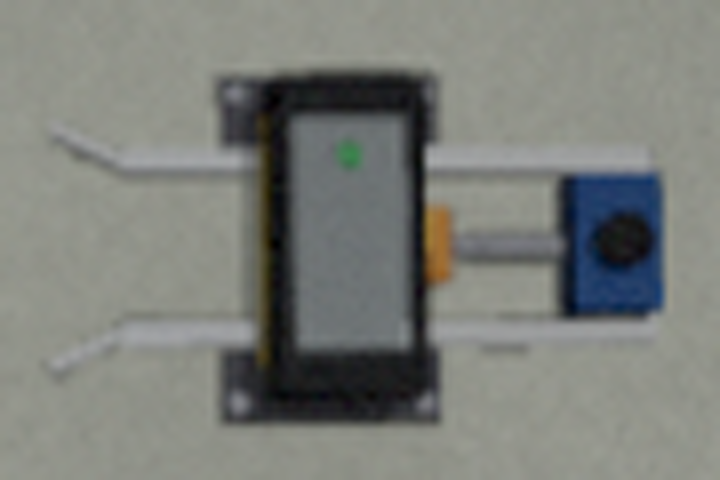

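View pics/c3.png

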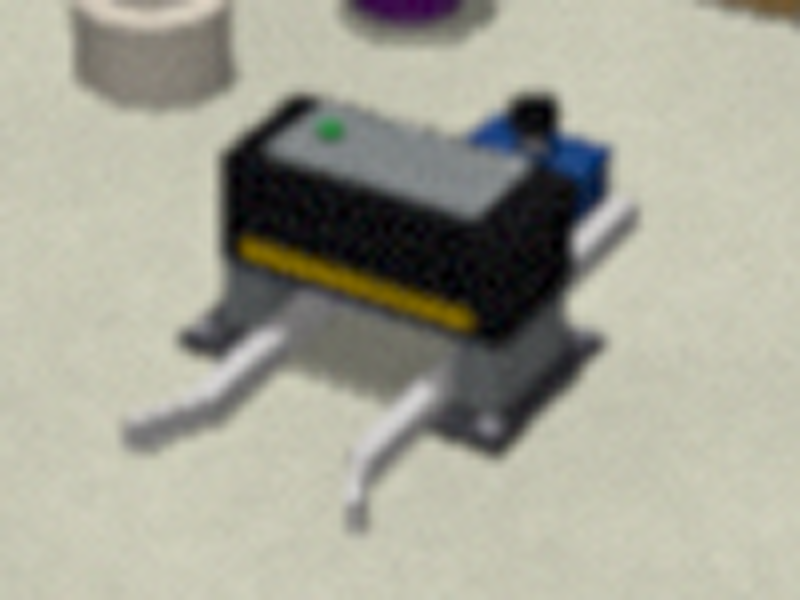

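```bash
cat > h.py <<'E'
import numpy as np,cv2,pickle
def w(d,uv,z):
    uv=np.array(uv,float).reshape(-1,1,2)
    n=cv2.undistortPoints(uv,d['intrinsics'],np.array(d['dist_coeffs'])).reshape(-1,2)
    r=np.c_[n,np.ones(len(n))]@d['R']; c=-d['R'].T@d['t']
    return c+r*((z-c[2])/r[:,2])[:,None]
def crop(p,x0,y0,k=8): return (np.array(p,float)+.5)/k-.5+[x0,y0]
E
python3 - <<'E'
from h import *
d=pickle.load(open('pics/top0.pkl','rb'));s=pickle.load(open('pics/side0.pkl','rb'))
np.set_printoptions(precision=1,suppress=True)
k=w(d,crop([(435,50),(505,160),(155,382),(82,268)],160,190),28)
print(k,k.mean(0),[np.linalg.norm(k[i]-k[i-1]) for i in range(4)])
e=k[0]+k[1]-k[2]-k[3]; print('ang',np.arctan2(e[1],e[0]))
r=w(d,crop([(120,160),(645,157),(122,331),(655,327)],280,180),14); print(r)
for a,b in((0,1),(2,3)): e=r[b]-r[a]; print(np.linalg.norm(e),np.arctan2(e[1],e[0]))
print('mid',(r[0]+r[2])/2,(r[1]+r[3])/2)
# head top plate corners z=87: outer black
h=w(d,crop([(285,78),(425,78),(270,392),(425,400)],280,180),87);print('head',h,h.mean(0))
print('buf face/front v', w(d,crop([(425,245),(452,245)],280,180),25))
print('block', w(d,crop([(612,240)],280,180),45))
# depth check on carton, table
D=d['depth']
for p in((200,215),(250,215),(323,205)): print(p,D[p[1],p[0]], w(d,[p],0) )
def wd(d,u,v):
    z=d['depth'][v,u]; n=cv2.undistortPoints(np.array([[[u,v]]],float),d['intrinsics'],np.array(d['dist_coeffs'])).ravel()
    return d['R'].T@(np.array([n[0]*z,n[1]*z,z])-d['t'])
for p in((200,215),(250,215),(323,205)): print(wd(d,*p))
for p in((235,270),(232,300),(310,183)): print('side',wd(s,*p))
E
```

```text
[[569.4 235.   28. ]
 [524.7 206.9  28. ]
 [437.4 348.5  28. ]
 [483.5 378.3  28. ]] [503.7 292.2  28. ] [np.float64(167.09981791948346), np.float64(52.89154468379511), np.float64(166.33951461148237), np.float64(54.929949013122084)]
ang -1.0243860210185984
[[ 554.8  -24.6   14. ]
 [ 553.  -237.6   14. ]
 [ 485.5  -24.3   14. ]
 [ 484.  -239.7   14. ]]
212.95033979761638 -1.5791846127372244
215.40002307008976 -1.577841476991218
mid [520.2 -24.5  14. ] [ 518.5 -238.6   14. ]
head [[ 578.8  -85.9   87. ]
 [ 578.  -139.6   87. ]
 [ 458.6  -77.7   87. ]
 [ 454.7 -136.7   87. ]] [ 517.5 -110.    87. ]
buf face/front v [[ 517.8 -145.9   25. ]
 [ 517.7 -156.8   25. ]]
block [[ 517.5 -217.5   45. ]]
(200, 215) 1314.4968 [[509.8 285.7   0. ]]
(250, 215) 1338.8021 [[507.5 121.3   0. ]]
(323, 205) 1254.3671 [[ 536.9 -117.8    0. ]]
[508.1 280.   29.1]
[507.4 121.1   2.9]
[ 530.2 -108.8   86.6]
side [505.3 282.4  28.6]
side [455.8 360.5  19.6]
side [505.5 -90.6  86.5]
```

>>> drive_tool(dr=[[0,0,0.03],[0,0,0.03],[0,0,0.03],[0,0,0.03],[0,0,0.03]], dp=[[0.068,0.11,0],[0.068,0.11,0],[0.068,0.11,0],[0.068,0.11,0],[0.068,0.11,0]], jaw=[-1,-1,-1,-1,-1])

```text
t: 0.52
eef_pos: [422.7, -483.6, 214.7]
eef_rot: [0.925, 0.38, -0.004, -0.0]
wrist_force: [0.1, -0.2, 0.4]
opening: 92.9
```

>>> drive_tool(dr=[[0,0,0.03],[0,0,0.03],[0,0,0.03],[0,0,0.03],[0,0,0.03]], dp=[[0.05,0.12,0.002],[0.05,0.12,0.002],[0.04,0.125,0.002],[0.04,0.125,0.002],[0.04,0.125,0.002]], jaw=[-1,-1,-1,-1,-1])

```text
t: 0.93
eef_pos: [491.5, -289.9, 216.2]
eef_rot: [0.85, 0.527, -0.004, -0.0]
wrist_force: [0.5, 1.1, -0.1]
opening: 92.8
```

>>> drive_tool(dr=[[0,0,0.03],[0,0,0.03],[0,0,0.03],[0,0,0.03],[0,0,0.03]], dp=[[0.04,0.12,0.002],[0.04,0.12,0.002],[0.03,0.125,0.002],[0.02,0.125,0.002],[0.0,0.125,0.002]], jaw=[-1,-1,-1,-1,-1])

```text
t: 1.35
eef_pos: [532.4, -95.5, 218.8]
eef_rot: [0.752, 0.659, -0.004, 0.0]
wrist_force: [1.5, -0.7, 0.2]
opening: 92.7
```

>>> drive_tool(dr=[[0,0,0.03],[0,0,0.03],[0,0,0.03],[0,0,0.03],[0,0,0.03]], dp=[[-0.01,0.125,0],[-0.02,0.125,0],[-0.02,0.125,0],[-0.03,0.125,0],[-0.03,0.125,0]], jaw=[-1,-1,-1,-1,-1])

```text
t: 1.77
eef_pos: [498.3, 101.4, 218.2]
eef_rot: [0.633, 0.774, -0.003, 0.001]
wrist_force: [0.7, 0.4, 0.4]
opening: 92.8
```

>>> drive_tool(dr=[[0,0,0.034],[0,0,0.034],[0,0,0.034],[0,0,0.034],[0,0,0.034]], dp=[[0.004,0.127,-0.03],[0.004,0.127,-0.03],[0.004,0.127,-0.03],[0.004,0.127,-0.03],[0.004,0.127,-0.03]], jaw=[-1,-1,-1,-1,-1])

```text
t: 2.18
eef_pos: [501.1, 300.4, 173.2]
eef_rot: [0.479, 0.878, -0.002, 0.003]
wrist_force: [0.4, 0.0, 0.7]
opening: 93.1
```

```bash
cat > st.py <<'E'
from rig import ctrl
import numpy as np
from scipy.spatial.transform import Rotation as R
np.set_printoptions(precision=2,suppress=True)
s=ctrl.read_state(); m=R.from_quat(s['eef_rot']).as_matrix()
print(s['t'],s['eef_pos'],'ydir',np.arctan2(m[1,1],m[0,1]),'z',m[:,2],'F',s['wrist_force'],'op',s['opening'],'j7',s['joint_positions'])
E
python3 st.py
```

```text
2.1833 [501.13 300.41 173.25] ydir 0.5722934503376896 z [ 0.   -0.01 -1.  ] F [0.43 0.04 0.67] op 93.05954122152606 j7 [-0.29  0.53 -0.5   1.95  0.37  0.76 -0.44]
```

>>> drive_tool(dr=[[0,0,-0.006],[0,0,-0.006],[0,0,0],[0,0,0],[0,0,0]], dp=[[0.008,-0.02,-0.09],[0,-0.008,-0.09],[0,0,-0.09],[0,0,-0.09],[0,0,-0.05]], jaw=[-1,-1,-1,-1,-1])

```text
t: 2.6
eef_pos: [501.9, 306.6, 46.4]
eef_rot: [0.482, 0.876, 0.003, 0.001]
wrist_force: [0.1, -0.6, -0.8]
opening: 93.1
```

```bash
python3 st.py
python3 - <<'E'
from rig import ctrl
import cv2
a=ctrl.get_image('side')['pixels']
cv2.imwrite('pics/s1.png',cv2.resize(a[180:330,150:330],None,fx=4,fy=4,interpolation=cv2.INTER_CUBIC))
E
```

```text
2.6 [501.93 306.62  46.39] ydir 0.5649298444139867 z [ 0.01  0.   -1.  ] F [ 0.11 -0.55 -0.76] op 93.12769365687346 j7 [-0.39  0.7  -0.38  2.03  0.52  0.5  -0.58]
```

View pics/s1.png

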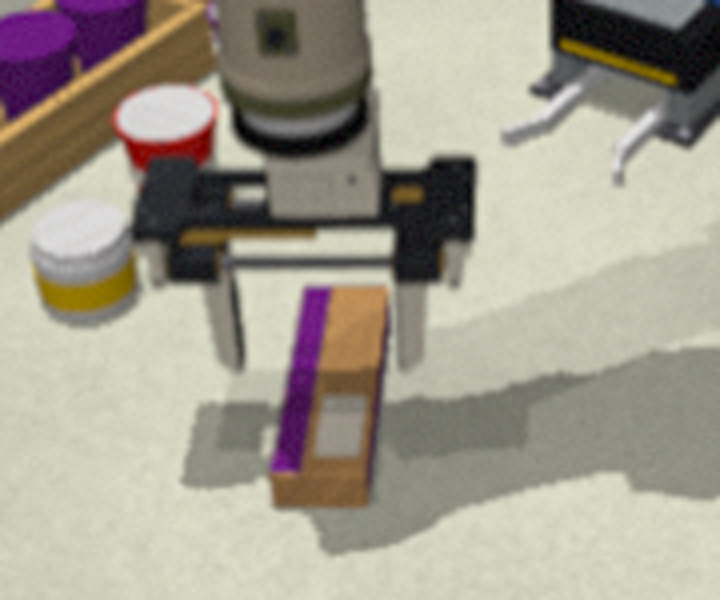

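The fingers straddle the carton (fingertips near crop (230,360) and (410,360)), about 14 mm off in y. I'll correct that, lower, and close.

>>> drive_tool(dr=[[0,0,-0.009],[0,0,0],[0,0,0],[0,0,0],[0,0,0]], dp=[[0.006,-0.04,-0.03],[0,-0.006,-0.04],[0,0,-0.03],[0,0,-0.01],[0,0,0]], jaw=[-1,-1,-1,-1,-1])

```text
t: 3.07
eef_pos: [502.2, 292.1, 9.4]
eef_rot: [0.49, 0.872, 0.001, -0.0]
wrist_force: [-0.9, 0.2, -0.2]
opening: 93.1
```

```bash
python3 st.py
```

```text
3.0667 [502.19 292.08   9.38] ydir 0.5464585828552754 z [ 0.  0. -1.] F [-0.86  0.16 -0.15] op 93.09416061371708 j7 [-0.41  0.75 -0.32  2.06  0.56  0.42 -0.62]
```

>>> drive_tool(dr=[[0,0,0],[0,0,0],[0,0,0],[0,0,0],[0,0,0]], dp=[[0,0,-0.006],[0,0,0],[0,0,0],[0,0,0],[0,0,0]], jaw=[-0.5,0,1,1,1])

```text
t: 3.48
eef_pos: [503.4, 293.7, 10.0]
eef_rot: [0.49, 0.872, 0.002, 0.001]
wrist_force: [0.1, 0.6, 0.5]
opening: 64.5
```

>>> drive_tool(dr=[[0,0,0],[0,0,0],[0,0,0],[0,0,0],[0,0,0]], dp=[[0,0,0],[0,0,0],[0,0,0],[0,0,0],[0,0,0]], jaw=[1,1,1,1,1])

```text
t: 3.9
eef_pos: [503.5, 293.7, 10.5]
eef_rot: [0.49, 0.872, 0.003, 0.001]
wrist_force: [0.3, -0.0, -0.5]
opening: 55.9
```

```bash
python3 st.py
```

```text
3.9 [503.54 293.67  10.51] ydir 0.5468215030567672 z [ 0.  0. -1.] F [ 0.31 -0.01 -0.53] op 55.89520012137508 j7 [-0.41  0.75 -0.32  2.06  0.56  0.42 -0.62]
```

>>> drive_tool(dr=[[0,0,0],[0,0,-0.028],[0,0,-0.028],[0,0,-0.028],[0,0,-0.028]], dp=[[0,0,0.025],[0.005,-0.05,0.01],[0.006,-0.06,0],[0.006,-0.06,0],[0.006,-0.06,0]], jaw=[1,1,1,1,1])

```text
t: 4.32
eef_pos: [509.8, 223.2, 22.2]
eef_rot: [0.594, 0.804, 0.004, 0.0]
wrist_force: [0.4, -0.1, -1.6]
opening: 55.9
```

>>> drive_tool(dr=[[0,0,-0.028],[0,0,-0.028],[0,0,-0.028],[0,0,-0.028],[0,0,-0.015]], dp=[[0.006,-0.06,0],[0.006,-0.06,0],[0.006,-0.06,0],[0.006,-0.06,0],[0.006,-0.05,0]], jaw=[1,1,1,1,1])

```text
t: 4.73
eef_pos: [518.9, 120.8, 22.4]
eef_rot: [0.71, 0.704, 0.002, 0.002]
wrist_force: [-0.8, -1.1, -2.5]
opening: 55.7
```

```bash
python3 st.py
```

```text
4.7333 [518.86 120.84  22.45] ydir -0.007465172550513213 z [ 0.01 -0.   -1.  ] F [-0.8  -1.07 -2.52] op 55.699000253764176 j7 [-0.2   0.68 -0.2   2.17  0.43  0.31 -0.77]
```

```bash
python3 - <<'E'
from rig import ctrl
import cv2,pickle
for n,(y0,y1,x0,x1) in {'top':(170,245,215,365),'side':(150,290,220,400)}.items():
    d=ctrl.get_image(n);pickle.dump(d,open(f'pics/{n}2.pkl','wb'));a=d['pixels'];k=5 if n=='top' else 4
    cv2.imwrite(f'pics/{n}2.png',cv2.resize(a[y0:y1,x0:x1],None,fx=k,fy=k,interpolation=cv2.INTER_CUBIC))
E
python3 st.py
```

```text
4.8333 [518.89 118.63  22.33] ydir -0.008726402133776534 z [ 0. -0. -1.] F [ 0.42 -0.58 -2.69] op 55.90815158938807 j7 [-0.2   0.68 -0.2   2.18  0.43  0.32 -0.77]
```

View pics/top2.png

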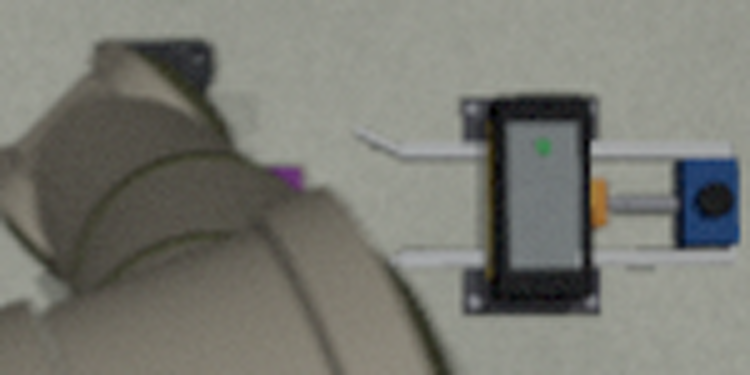

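View pics/side2.png

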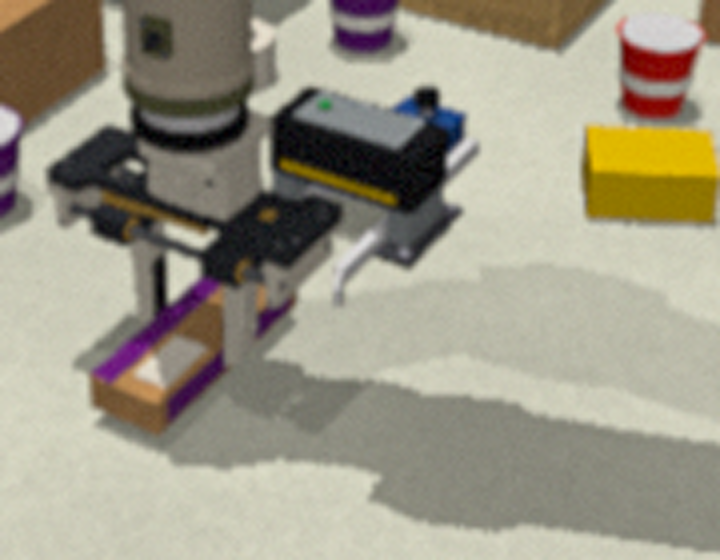

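Run:
```python
import cv2
a=cv2.imread('pics/top2.png')
import pickle
d=pickle.load(open('pics/top2.pkl','rb'))['pixels']
cv2.imwrite('pics/t2b.png',cv2.resize(d[188:226,262:352],None,fx=8,fy=8,interpolation=cv2.INTER_CUBIC))
```

```text
(no output)
```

View pics/t2b.png

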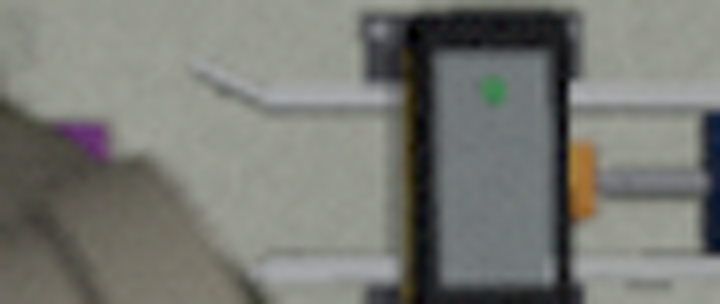

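Run:
```python
from h import *
np.set_printoptions(precision=1,suppress=True)
d=pickle.load(open('pics/top2.pkl','rb'))
c=lambda p:crop(p,262,188)
print('carton corner',w(d,c([(108,123),(65,123)]),40))
print('rail top centre',w(d,c([(265,100),(380,98),(600,95),(700,95)]),14))
print('rail bottom centre',w(d,c([(265,271),(380,269),(600,267),(700,267)]),14))
print('rod',w(d,c([(640,182)]),15), 'orange',w(d,c([(570,180),(585,180)]),25))
# automated rail profile columns on full image
p=d['pixels'].astype(float).sum(2)
for u in (300,304,308,336,340,344,348): 
    col=p[194:228,u]; print(u,(col[:]).astype(int))
```

```text
carton corner [[542.5  38.3  40. ]
 [542.8  55.4  40. ]]
rail top centre [[ 553.2  -25.    14. ]
 [ 553.3  -71.6   14. ]
 [ 553.3 -160.7   14. ]
 [ 552.7 -201.4   14. ]]
rail bottom centre [[ 483.9  -23.9   14. ]
 [ 484.1  -70.2   14. ]
 [ 483.6 -159.1   14. ]
 [ 483.  -199.5   14. ]]
rod [[ 517.7 -175.9   15. ]] orange [[ 518.2 -146.4   25. ]
 [ 518.1 -152.4   25. ]]
300 [452 453 449 456 474 496 499 383 395 452 452 445 444 448 449 449 439 439
 439 445 452 453 446 441 442 405 459 490 495 442 424 444 444 436]
304 [446 443 449 448 474 494 495 372 382 437 453 447 442 442 441 450 445 444
 445 442 440 437 438 440 444 406 460 497 460 423 425 437 437 433]
308 [207 204 200 207 349 463 493 383 397 447 450 453 443 451 449 442 431 433
 441 451 442 441 441 442 439 416 461 495 458 338 218 213 205 207]
336 [441 438 440 449 474 489 490 366 387 451 442 433 383 364 357 329 333 301
 339 371 364 410 440 449 453 425 466 494 448 441 452 437 438 444]
340 [448 461 457 453 478 492 487 372 400 456 454 448 444 446 409 367 349 312
 282 396 442 444 460 453 452 422 464 490 451 388 429 457 452 444]
344 [450 448 446 444 470 486 487 380 395 453 457 451 445 443 405 362 374 329
 281 406 441 447 445 452 452 378 448 484 461 367 416 460 456 453]
348 [445 446 438 441 472 490 487 378 394 443 442 437 446 440 402 353 373 324
 280 397 448 444 446 442 442 377 444 483 452 453 451 449 453 456]
```

Run:
```python
from h import *
np.set_printoptions(precision=1,suppress=True,linewidth=150)
d=pickle.load(open('pics/top2.pkl','rb'));p=d['pixels'].astype(int)
print('green rows'); 
for u in range(266,280): print(u,p[198:214,u,1])
print('cam',-d['R'].T@d['t'])
for u in(300,304): print(u,w(d,[(u,199.1),(u,221.0)],14)[:,0].mean(),w(d,[(u,199.1),(u,221.0)],14)[:,0])
for u in(340,344,348): print(u,w(d,[(u,199.1),(u,220.8)],14)[:,0])
s=pickle.load(open('pics/side2.pkl','rb'))['pixels']
cv2.imwrite('pics/s2b.png',cv2.resize(s[205:265,235:315],None,fx=9,fy=9,interpolation=cv2.INTER_CUBIC))
```

```text
green rows
266 [153 151 145 145 116  83  73  75  79  76  77  81  77  77  77  73]
267 [155 151 150 152 132  89  70  75  72  76  71  78  75  72  77  70]
268 [152 155 153 155 137  88  64  72  73  71  74  75  69  70  81  79]
269 [153 155 156 154 139  85  56  67  77  73  73  73  73  73  82  86]
270 [155 156 157 155 136  86  47  63  72  72  71  74  74  80  85  89]
271 [157 154 155 152 138  90  53  53  67  72  70  68  77  82  85  91]
272 [157 157 154 155 137  90  51  52  59  64  71  71  73  86  88  92]
273 [155 158 159 156 140  94  53  52  47  61  70  76  83  86  91  95]
274 [154 154 156 155 141  99  60  61  61  57  66  76  83  87  92  96]
275 [154 153 155 153 143 119 103  94  93  83  73  80  84  88  94  95]
276 [157 157 156 153 150 143 136 129 129 110  86  84  88  91  97  97]
277 [157 159 157 155 154 156 156 148 143 117  89  84  88  91  94  98]
278 [155 154 155 154 156 156 159 158 148 118  84  84  91  92  97 100]
279 [154 151 154 156 156 154 158 160 150 112  86  86  94  95  99 101]
cam [ 433.4   21.2 1338.8]
300 520.5697022264429 [556.  485.1]
304 520.3854470018013 [555.9 484.9]
340 [554.2 483.9]
344 [554.  483.7]
348 [553.8 483.5]
```

View pics/s2b.png

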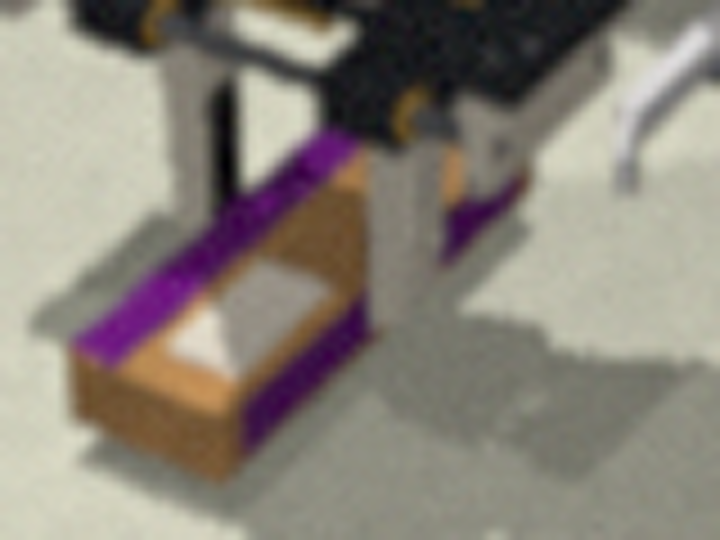

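```bash
python3 - <<'E'
from h import *
np.set_printoptions(precision=1,suppress=True,linewidth=150)
s=pickle.load(open('pics/side2.pkl','rb'))
c=lambda p:crop(p,235,205,9)
for z in (38,40,42):
  t=w(s,c([(75,345),(240,415)]),z);print(z,t,t.mean(0),np.linalg.norm(t[0]-t[1]))
t=w(s,c([(80,415),(240,482)]),12);print('bot',t,t.mean(0))
# initial rails in side0 crop (260,160,k8)
s0=pickle.load(open('pics/side0.pkl','rb'))
c=lambda p:crop(p,260,160,8)
print('rail kinks',w(s0,c([(205,385),(362,462),(285,310),(430,388)]),14), 'far end',w(s0,c([(628,208)]),14))
k=w(s0,c([(225,155),(300,97),(570,180)]),87);print('head top',k)
E
python3 - <<'E'
import cv2
a=cv2.imread('pics/side0.png')
cv2.imwrite('pics/s0b.png',cv2.resize(a[180:230,268:320],None,fx=12,fy=12,interpolation=cv2.INTER_CUBIC))
cv2.imwrite('pics/s0c.png',cv2.resize(a[240:315,200:265],None,fx=8,fy=8,interpolation=cv2.INTER_CUBIC))
E
```

```text
38 [[544.6 195.3  38. ]
 [485.9 196.5  38. ]] [515.2 195.9  38. ] 58.79740574528351
40 [[543.  197.3  40. ]
 [484.4 198.5  40. ]] [513.7 197.9  40. ] 58.63537970267661
42 [[541.5 199.3  42. ]
 [483.  200.5  42. ]] [512.2 199.9  42. ] 58.4733536600697
bot [[544.5 195.5  12. ]
 [487.4 195.9  12. ]] [516.  195.7  12. ]
rail kinks [[556.2 -32.4  14. ]
 [480.9 -19.6  14. ]
 [557.2 -92.9  14. ]
 [483.1 -74.8  14. ]] far end [[ 477.6 -231.6   14. ]]
head top [[ 573.9  -75.7   87. ]
 [ 572.4 -128.6   87. ]
 [ 455.  -127.    87. ]]
```

View pics/s0b.png

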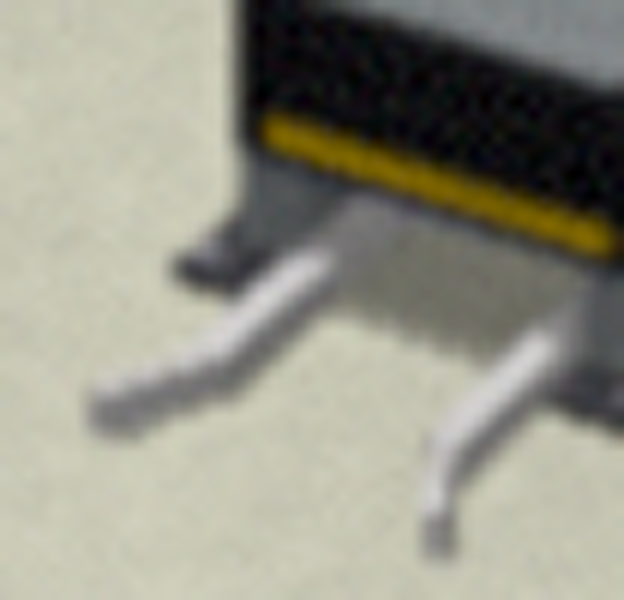

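View pics/s0c.png

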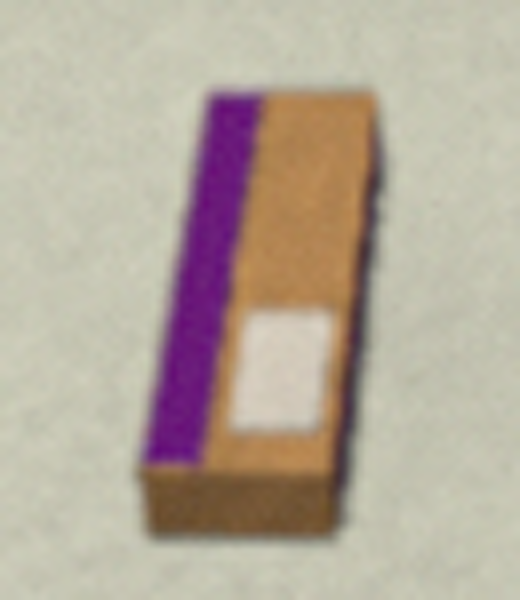

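>>> drive_tool(dr=[[0,0,0],[0,0,0],[0,0,0],[0,0,0],[0,0,0]], dp=[[0.012,-0.03,0],[0.003,-0.008,-0.01],[0,0,-0.015],[0,0,-0.01],[0,0,0]], jaw=[1,1,1,1,1])

```text
t: 5.25
eef_pos: [523.4, 104.1, 10.8]
eef_rot: [0.714, 0.701, 0.001, 0.002]
wrist_force: [0.1, 0.5, -2.4]
opening: 55.6
```

```bash
python3 st.py;  python3 - <<'E'
from rig import ctrl
import cv2,pickle
from h import *
d=ctrl.get_image('top');pickle.dump(d,open('pics/top3.pkl','wb'))
cv2.imwrite('pics/t3.png',cv2.resize(d['pixels'][188:226,262:352],None,fx=8,fy=8,interpolation=cv2.INTER_CUBIC))
p=d['pixels'].astype(int)
for u in range(270,288): print(u,p[196:212,u,1])
E
```

```text
5.25 [523.41 104.13  10.85] ydir -0.018469661632045616 z [ 0.01 -0.   -1.  ] F [ 0.11  0.46 -2.44] op 55.58475118020044 j7 [-0.18  0.7  -0.19  2.18  0.44  0.29 -0.76]
270 [131  87  69  76  77  77  76  79  78  82  79  81  72  76  79  85]
271 [150 109  64  71  75  76  76  74  78  77  79  78  72  74  86  85]
272 [153 130  93  73  76  78  76  75  75  78  74  71  72  77  87  87]
273 [156 152 114  77  77  77  75  78  73  68  62  58  70  78  87  93]
274 [155 154 137  96  70  73  71  71  74  66  61  64  60  77  87  92]
275 [151 153 149 109  75  74  75  72  76  74  61  63  60  66  81  95]
276 [153 155 155 145 106  71  71  70  80  84  81  64  62  58  65  88]
277 [152 153 157 157 133  93  70  72  79  87  90  86  73  61  61  70]
278 [152 154 154 156 146 115  75  75  81  90  92  94  92  86  73  61]
279 [151 152 153 154 155 143 110  75  82  86  91  95  97 100  97  90]
280 [154 154 154 155 157 156 118  82  86  89  96  97 100 101 104 104]
281 [156 156 155 152 157 141 101  80  87  93  96 100  99 103 102 107]
282 [158 155 154 156 156 128  91  84  93  93  95  97 101 101 107 110]
283 [158 156 150 156 156 122  83  82  88  97  97 101 104 107 106 111]
284 [153 150 152 155 141 105  80  89  91  95 100 100 105 105 107 110]
285 [145 148 151 152 128  91  82  88  93  98 101  98 102 106 108 111]
286 [149 134 148 156 116  86  89  92  93  99 102 103 106 108 109 112]
287 [156 124 137 144 108  85  87  92  98  99 102 103 108 106 111 114]
```

View pics/t3.png

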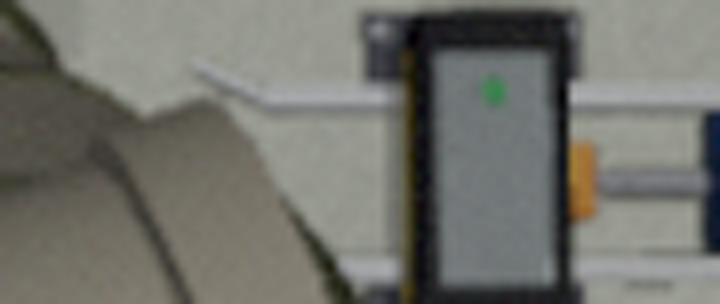

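>>> drive_tool(dr=[[0,0,0.004],[0,0,0],[0,0,0],[0,0,0],[0,0,0]], dp=[[0,-0.02,-0.002],[0,-0.02,0],[0,-0.02,0],[0,-0.02,0],[0,-0.015,0]], jaw=[1,1,1,1,1])

```text
t: 5.72
eef_pos: [523.3, 77.9, 10.6]
eef_rot: [0.708, 0.706, 0.003, 0.002]
wrist_force: [-0.7, -0.3, -2.4]
opening: 55.8
```

```bash
python3 st.py;  python3 - <<'E'
from rig import ctrl
import cv2,pickle
d=ctrl.get_image('side');pickle.dump(d,open('pics/side4.pkl','wb'))
cv2.imwrite('pics/s4.png',cv2.resize(d['pixels'][180:260,240:335],None,fx=8,fy=7,interpolation=cv2.INTER_CUBIC))
E
```

```text
5.7167 [523.26  77.91  10.55] ydir -0.0023732027068136953 z [ 0.01  0.   -1.  ] F [-0.68 -0.27 -2.41] op 55.820142076814626 j7 [-0.12  0.7  -0.19  2.19  0.46  0.28 -0.72]
```

View pics/s4.png

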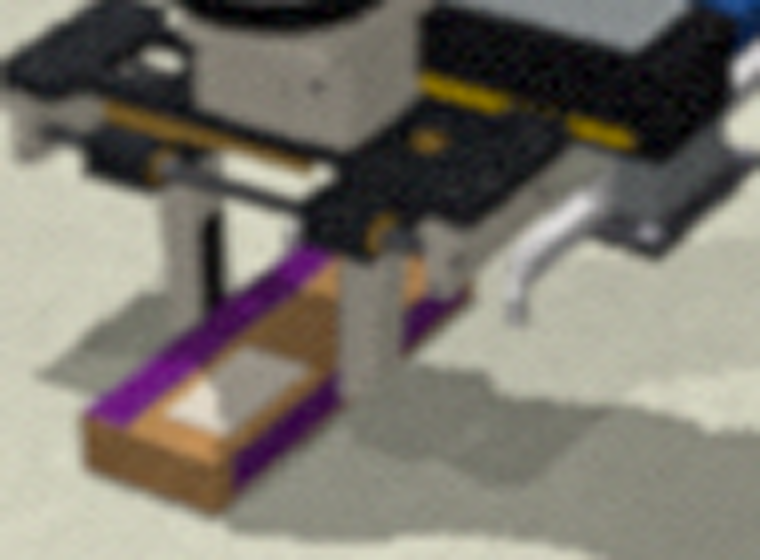

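Run:
```python
from h import *
np.set_printoptions(precision=1,suppress=True)
s=pickle.load(open('pics/side4.pkl','rb'))
c=lambda p:(np.array(p,float)+.5)/[8,7]-.5+[240,180]
print('trail bot R, lead bot R',w(s,c([(222,514),(470,298)]),0))
print('trail bot L',w(s,c([(88,468)]),0))
print('trail top L,R',w(s,c([(85,418),(232,460)]),28))
print('rail R: tip top, kink top(centre), further',w(s,c([(516,302),(523,248),(600,190)]),14))
print('tip bottom',w(s,c([(515,325)]),0))
```

```text
trail bot R, lead bot R [[493.7 158.6   0. ]
 [494.6  -5.8   0. ]]
trail bot L [[548.  159.3  -0. ]]
trail top L,R [[545.2 162.7  28. ]
 [489.1 158.2  28. ]]
rail R: tip top, kink top(centre), further [[469.4   4.9  14. ]
 [486.4 -30.   14. ]
 [483.4 -83.2  14. ]]
tip bottom [[471.    2.2   0. ]]
```

Now the carton's right edge is at x≈492 and the rail axis at about 519.5, so it is centred within measurement error. Advancing.

>>> drive_tool(dr=[[0,0,-0.002],[0,0,0],[0,0,0],[0,0,0],[0,0,0]], dp=[[0,-0.015,0],[0,-0.015,0],[0,-0.015,0],[0,-0.01,0],[0,0,0]], jaw=[1,1,1,1,1])

```text
t: 6.18
eef_pos: [523.1, 57.0, 10.5]
eef_rot: [0.711, 0.703, 0.002, 0.002]
wrist_force: [-0.2, 0.4, -1.8]
opening: 55.5
```

>>> drive_tool(dr=[[0,0,0],[0,0,0],[0,0,0],[0,0,0],[0,0,0]], dp=[[0,-0.015,0],[0,-0.015,0],[0,-0.015,0],[0,-0.01,0],[0,0,0]], jaw=[1,1,1,1,1])

```text
t: 6.6
eef_pos: [523.1, 38.9, 10.5]
eef_rot: [0.711, 0.704, 0.002, 0.002]
wrist_force: [-0.4, 0.3, -1.5]
opening: 55.7
```

```bash
python3 st.py
```

```text
6.6 [523.07  38.86  10.5 ] ydir -0.009912888503282155 z [ 0.01  0.   -1.  ] F [-0.4   0.25 -1.48] op 55.74799414513198 j7 [-0.05  0.7  -0.2   2.2   0.48  0.28 -0.67]
```

>>> drive_tool(dr=[[0,0,0],[0,0,0],[0,0,0],[0,0,0],[0,0,0]], dp=[[0,-0.015,0],[0,-0.015,0],[0,-0.005,-0.001],[0,0,-0.001],[0,0,0]], jaw=[1,1,1,1,0.3])

```text
t: 7.02
eef_pos: [523.3, 28.5, 10.6]
eef_rot: [0.71, 0.704, 0.003, 0.002]
wrist_force: [-0.3, -0.4, -0.9]
opening: 55.9
```

>>> drive_tool(dr=[[0,0,0],[0,0,0],[0,0,0],[0,0,0],[0,0,0]], dp=[[0,0,0],[0,0,0],[0,0,0],[0,0,0],[0,0,0]], jaw=[-0.2,-0.5,-0.5,-0.5,-0.5])

```text
t: 7.43
eef_pos: [523.7, 28.0, 10.8]
eef_rot: [0.71, 0.704, 0.003, 0.002]
wrist_force: [0.2, -0.3, -0.8]
opening: 69.6
```

```bash
python3 st.py
```

```text
7.4333 [523.66  27.98  10.78] ydir -0.009452391885006201 z [ 0.01  0.   -1.  ] F [ 0.17 -0.27 -0.83] op 69.60678035813497 j7 [-0.02  0.7  -0.2   2.2   0.49  0.27 -0.66]
```

Released. Lift, move back behind the trailing end, close.

>>> drive_tool(dr=[[0,0,0],[0,0,0],[0,0,0],[0,0,0],[0,0,0]], dp=[[0,0,0.05],[0,0,0.08],[0,0,0.06],[0,0.06,0.02],[0,0.1,0]], jaw=[-0.5,-0.5,-0.5,-0.5,0])

```text
t: 7.85
eef_pos: [522.4, 70.6, 75.1]
eef_rot: [0.713, 0.701, 0.0, 0.002]
wrist_force: [1.0, 0.9, -1.1]
opening: 66.6
```

>>> drive_tool(dr=[[0,0,0],[0,0,0],[0,0,0],[0,0,0],[0,0,0]], dp=[[0,0.1,0],[0,0.08,0],[0,0.04,0],[0,0,0],[0,0,0]], jaw=[1,1,1,1,1])

```text
t: 8.27
eef_pos: [523.0, 144.0, 76.8]
eef_rot: [0.712, 0.702, 0.003, 0.002]
wrist_force: [-0.1, -0.7, -0.1]
opening: 34.0
```

```bash
python3 st.py;  python3 - <<'E'
from rig import ctrl
import cv2,pickle
for n in('side','top'):
    d=ctrl.get_image(n);pickle.dump(d,open(f'pics/{n}5.pkl','wb'))
    c=d['pixels'][170:250,240:335] if n=='side' else d['pixels'][180:240,230:325]
    cv2.imwrite(f'pics/{n}5.png',cv2.resize(c,None,fx=8,fy=7,interpolation=cv2.INTER_CUBIC))
E
```

```text
8.2667 [522.97 143.95  76.8 ] ydir -0.01335296136257228 z [ 0.01  0.   -1.  ] F [-0.13 -0.66 -0.13] op 34.024945480298655 j7 [-0.17  0.6  -0.29  2.13  0.38  0.46 -0.77]
```

View pics/side5.png

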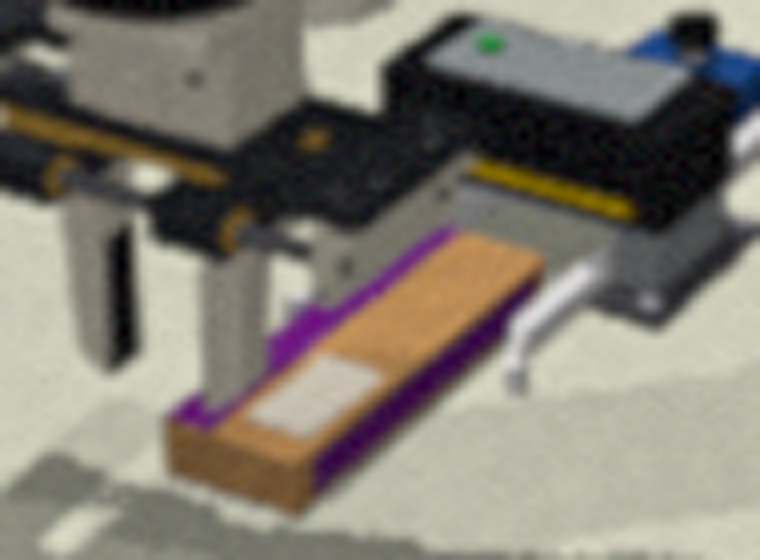

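View pics/top5.png

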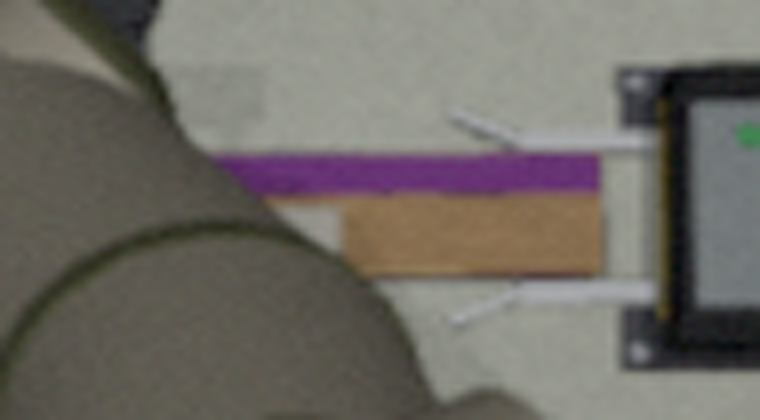

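The carton lies straight between the rails (top crop: leading end u≈600, rails v≈140 and 290). Finding its trailing end next.

Run:
```python
from h import *
np.set_printoptions(precision=1,suppress=True)
s=pickle.load(open('pics/side5.pkl','rb'));d=pickle.load(open('pics/top5.pkl','rb'))
c=lambda p,o:(np.array(p,float)+.5)/[8,7]-.5+o
print(w(s,c([(170,472),(300,517)],[240,170]),0)); print(w(s,c([(168,425),(315,465)],[240,170]),28))
print('lead',w(d,c([(602,152),(602,275)],[230,180]),28))
```

```text
[[547.9 110.1   0. ]
 [493.7 110.6   0. ]]
[[544.2 115.   28. ]
 [487.4 110.3  28. ]]
lead [[547.5 -56.9  28. ]
 [491.2 -55.8  28. ]]
```

>>> drive_tool(dr=[[0,0,0],[0,0,0],[0,0,0],[0,0,0],[0,0,0]], dp=[[-0.003,0.02,0],[-0.005,0,0],[0,0,0],[0,0,0],[0,0,0]], jaw=[1,1,1,1,1])

```text
t: 8.78
eef_pos: [520.3, 143.6, 76.2]
eef_rot: [0.715, 0.699, 0.001, 0.003]
wrist_force: [0.1, -0.0, 0.3]
opening: 0.4
```

>>> drive_tool(dr=[[0,0,0],[0,0,0],[0,0,0],[0,0,0],[0,0,0]], dp=[[0.005,0.005,-0.07],[0.002,0,-0.07],[0,0,-0.05],[0,0,-0.02],[0,0,0]], jaw=[1,1,1,1,1])

```text
t: 9.2
eef_pos: [524.2, 143.5, 12.2]
eef_rot: [0.716, 0.698, 0.002, 0.004]
wrist_force: [0.1, 0.2, 0.1]
opening: 0.5
```

```bash
python3 st.py
```

```text
9.2 [524.17 143.53  12.22] ydir -0.025012785308192113 z [ 0.01 -0.   -1.  ] F [0.07 0.21 0.15] op 0.4936936886545184 j7 [-0.24  0.71 -0.19  2.16  0.44  0.31 -0.84]
```

>>> drive_tool(dr=[[0,0,0.004],[0,0,0.004],[0,0,0],[0,0,0],[0,0,0]], dp=[[-0.004,-0.01,-0.003],[0,-0.012,0],[0,-0.012,0],[0,-0.012,0],[0,-0.012,0]], jaw=[1,1,1,1,1])

```text
t: 9.62
eef_pos: [523.6, 125.1, 13.5]
eef_rot: [0.709, 0.705, 0.003, 0.004]
wrist_force: [-0.2, 0.3, -0.5]
opening: 0.2
```

>>> drive_tool(dr=[[0,0,0],[0,0,0],[0,0,0],[0,0,0],[0,0,0]], dp=[[0,-0.012,0],[0,-0.012,0],[0,-0.012,0],[0,-0.012,0],[0,-0.012,0]], jaw=[1,1,1,1,1])

```text
t: 10.03
eef_pos: [524.5, 105.1, 14.9]
eef_rot: [0.71, 0.705, 0.005, 0.005]
wrist_force: [0.6, 1.3, -1.0]
opening: 0.2
```

```bash
python3 st.py
```

```text
10.0333 [524.54 105.09  14.87] ydir -0.006837763689080238 z [ 0.01 -0.   -1.  ] F [ 0.63  1.34 -0.96] op 0.24729625642369243 j7 [-0.17  0.7  -0.2   2.18  0.47  0.29 -0.78]
```

>>> drive_tool(dr=[[0,0.003,0],[0,0,0],[0,0,0],[0,0,0],[0,0,0]], dp=[[-0.003,-0.012,-0.006],[-0.001,-0.01,-0.002],[0,-0.01,-0.001],[0,-0.01,-0.001],[0,-0.008,-0.001]], jaw=[1,1,1,1,1])

```text
t: 10.45
eef_pos: [524.5, 90.8, 11.9]
eef_rot: [0.709, 0.705, 0.004, 0.002]
wrist_force: [0.2, 2.8, 2.7]
opening: 0.3
```

```bash
python3 st.py;  python3 - <<'E'
from rig import ctrl
import cv2,pickle
for n in('side','top'):
    d=ctrl.get_image(n);pickle.dump(d,open(f'pics/{n}6.pkl','wb'))
    c=d['pixels'][170:250,240:335] if n=='side' else d['pixels'][180:240,250:345]
    cv2.imwrite(f'pics/{n}6.png',cv2.resize(c,None,fx=8,fy=7,interpolation=cv2.INTER_CUBIC))
E
```

```text
10.45 [524.48  90.77  11.94] ydir -0.005244797090050011 z [ 0.01  0.   -1.  ] F [0.15 2.76 2.75] op 0.349031863488288 j7 [-0.14  0.7  -0.21  2.18  0.48  0.29 -0.76]
```

View pics/side6.png

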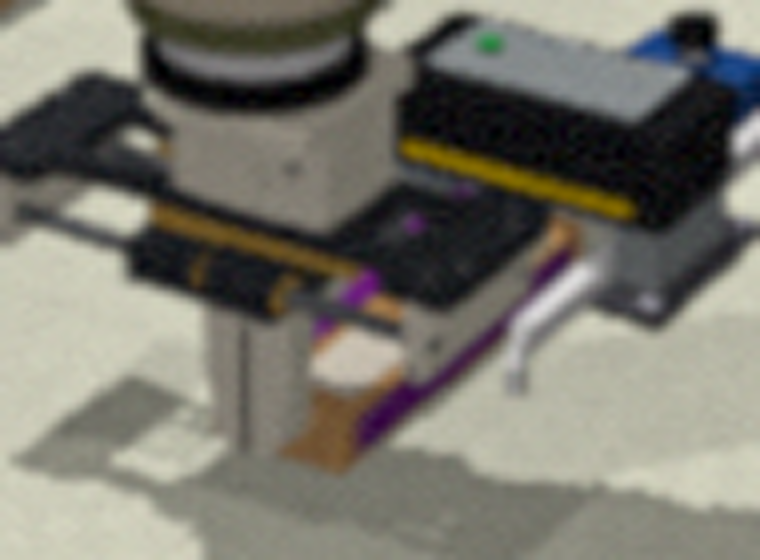

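View pics/top6.png

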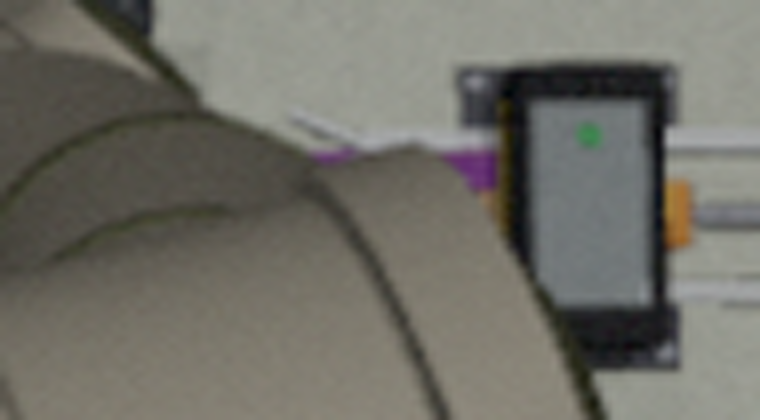

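Run:
```python
from h import *
np.set_printoptions(precision=1,suppress=True)
s=pickle.load(open('pics/side6.pkl','rb'))
c=lambda p,o:(np.array(p,float)+.5)/[8,7]-.5+o
print(w(s,c([(345,472)],[240,170]),0),w(s,c([(360,430)],[240,170]),28))
```

```text
[[495.8  78.2   0. ]] [[486.3  83.3  28. ]]
```

>>> drive_tool(dr=[[0,0.002,0],[0,0,0],[0,0,0],[0,0,0],[0,0,0]], dp=[[-0.003,-0.01,0],[-0.001,-0.01,0],[0,-0.01,0],[0,-0.01,0],[0,-0.01,0]], jaw=[1,1,1,1,1])

```text
t: 10.97
eef_pos: [523.6, 77.2, 11.9]
eef_rot: [0.708, 0.706, 0.004, -0.0]
wrist_force: [-1.2, 6.7, 0.1]
opening: 0.5
```

```bash
python3 st.py
```

```text
10.9667 [523.63  77.17  11.86] ydir -0.0029504612467766565 z [ 0.01  0.01 -1.  ] F [-1.17  6.74  0.08] op 0.47812053349769645 j7 [-0.1   0.7  -0.22  2.19  0.49  0.29 -0.74]
```

>>> drive_tool(dr=[[0.002,0.002,0],[0,0,0],[0,0,0],[0,0,0],[0,0,0]], dp=[[-0.001,-0.01,0],[0,-0.01,0],[0,-0.01,0],[0,-0.01,0],[0,-0.01,0]], jaw=[1,1,1,1,1])

```text
t: 11.38
eef_pos: [523.9, 67.4, 12.0]
eef_rot: [0.706, 0.708, 0.008, -0.005]
wrist_force: [-0.2, 6.4, 1.2]
opening: 0.6
```

```bash
python3 st.py
```

```text
11.3833 [523.88  67.41  11.97] ydir 0.0022723244523747545 z [ 0.    0.02 -1.  ] F [-0.18  6.45  1.22] op 0.5696920156051073 j7 [-0.06  0.7  -0.24  2.19  0.49  0.29 -0.71]
```

>>> drive_tool(dr=[[-0.004,0,-0.003],[-0.003,0,-0.002],[-0.001,0,0],[0,0,0],[0,0,0]], dp=[[-0.001,-0.01,0],[0,-0.01,0],[0,-0.01,0],[0,-0.01,0],[0,-0.01,0]], jaw=[1,1,1,1,1])

```text
t: 11.8
eef_pos: [524.0, 56.3, 11.9]
eef_rot: [0.709, 0.706, 0.006, -0.001]
wrist_force: [0.5, 6.2, 1.3]
opening: 0.8
```

```bash
python3 st.py
```

```text
11.8 [523.95  56.34  11.87] ydir -0.00409636782627062 z [ 0.01  0.01 -1.  ] F [0.51 6.17 1.27] op 0.8184908308945924 j7 [-0.06  0.7  -0.22  2.19  0.5   0.28 -0.71]
```

>>> drive_tool(dr=[[-0.002,0,-0.001],[-0.001,0,0],[-0.001,0,0],[0,0,0],[0,0,0]], dp=[[0,-0.008,0],[0,-0.008,0],[0,-0.008,0],[0,-0.008,0],[0,-0.008,0]], jaw=[1,1,1,1,1])

```text
t: 12.22
eef_pos: [524.2, 48.8, 11.9]
eef_rot: [0.708, 0.707, 0.006, 0.0]
wrist_force: [-0.6, 7.1, 0.1]
opening: 0.8
```

```bash
python3 st.py
```

```text
12.2167 [524.23  48.85  11.89] ydir -0.0014210874112334105 z [ 0.01  0.01 -1.  ] F [-0.59  7.07  0.11] op 0.8437866863102464 j7 [-0.05  0.7  -0.22  2.2   0.5   0.28 -0.7 ]
```

>>> drive_tool(dr=[[-0.001,0,-0.002],[-0.001,0,0],[0,0,0],[0,0,0],[0,0,0]], dp=[[-0.001,-0.007,0],[0,-0.007,0],[0,-0.007,0],[0,-0.007,0],[0,-0.007,0]], jaw=[1,1,1,1,1])

```text
t: 12.63
eef_pos: [524.1, 43.4, 11.9]
eef_rot: [0.707, 0.707, 0.008, -0.0]
wrist_force: [-0.5, 5.3, 1.7]
opening: 0.8
```

```bash
python3 st.py
```

```text
12.6333 [524.09  43.37  11.94] ydir -0.0006055520623721286 z [ 0.01  0.01 -1.  ] F [-0.53  5.28  1.73] op 0.7928761568097885 j7 [-0.03  0.7  -0.22  2.2   0.51  0.28 -0.69]
```

>>> drive_tool(dr=[[-0.001,0,-0.003],[-0.001,0,0],[0,0,0],[0,0,0],[0,0,0]], dp=[[-0.001,-0.007,0],[0,-0.007,0],[0,-0.006,0],[0,-0.006,0],[0,-0.006,0]], jaw=[1,1,1,1,1])

```text
t: 13.05
eef_pos: [524.0, 38.6, 12.0]
eef_rot: [0.708, 0.706, 0.01, -0.0]
wrist_force: [-0.1, 6.8, 0.1]
opening: 0.8
```

```bash
python3 st.py
```

```text
13.05 [523.96  38.57  11.99] ydir -0.0018660984286419334 z [ 0.01  0.01 -1.  ] F [-0.06  6.85  0.15] op 0.7510124585238035 j7 [-0.02  0.7  -0.22  2.2   0.51  0.27 -0.69]
```

>>> drive_tool(dr=[[-0.001,0,-0.003],[-0.001,0,0],[0,0,0],[0,0,0],[0,0,0]], dp=[[-0.001,-0.006,0],[0,-0.006,0],[0,-0.006,0],[0,-0.006,0],[0,-0.006,0]], jaw=[1,1,1,1,1])

```text
t: 13.47
eef_pos: [523.9, 34.3, 12.0]
eef_rot: [0.708, 0.706, 0.012, -0.001]
wrist_force: [-0.0, 6.7, 1.6]
opening: 0.9
```

```bash
python3 st.py;python3 - <<'E'
from rig import ctrl
import cv2,pickle
for n in('side','top'):
    d=ctrl.get_image(n);pickle.dump(d,open(f'pics/{n}7.pkl','wb'))
    c=d['pixels'][170:250,240:335] if n=='side' else d['pixels'][180:240,280:375]
    cv2.imwrite(f'pics/{n}7.png',cv2.resize(c,None,fx=8,fy=7,interpolation=cv2.INTER_CUBIC))
E
```

```text
13.4667 [523.87  34.28  12.03] ydir -0.00302697912448046 z [ 0.02  0.02 -1.  ] F [-0.02  6.68  1.57] op 0.8603221946726974 j7 [-0.01  0.7  -0.22  2.2   0.51  0.27 -0.68]
```

View pics/side7.png

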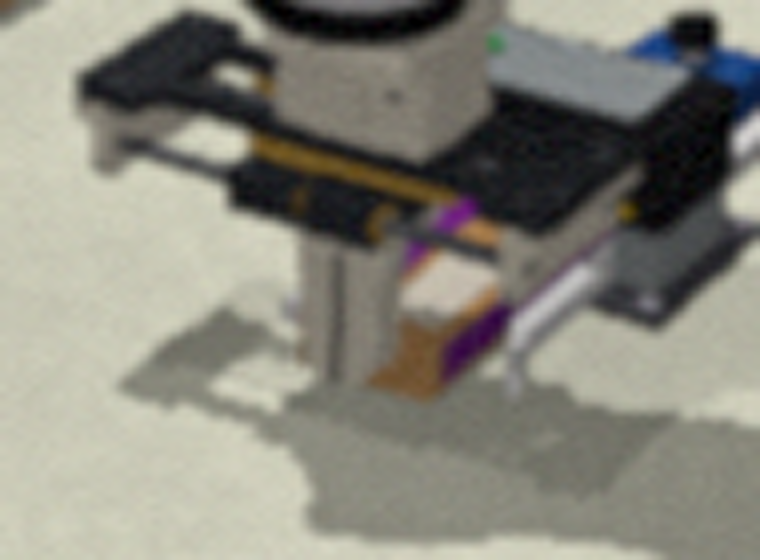

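View pics/top7.png

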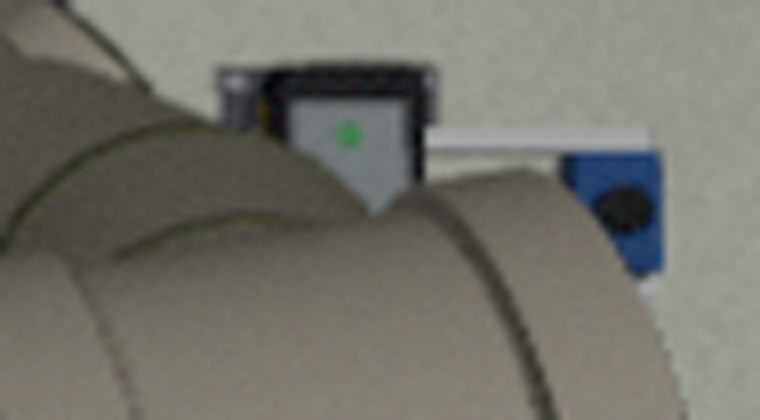

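>>> drive_tool(dr=[[-0.003,0.004,-0.003],[-0.002,0.003,0],[0,0,0],[0,0,0],[0,0,0]], dp=[[-0.001,-0.006,0],[0,-0.006,0],[0,-0.006,0],[0,-0.006,0],[0,-0.006,0]], jaw=[1,1,1,1,1])

```text
t: 13.98
eef_pos: [523.9, 31.0, 12.1]
eef_rot: [0.708, 0.706, 0.006, -0.004]
wrist_force: [-1.5, 9.6, 1.0]
opening: 0.4
```

```bash
python3 st.py
```

```text
13.9833 [523.86  30.97  12.05] ydir -0.003433616861806095 z [ 0.    0.02 -1.  ] F [-1.47  9.64  1.  ] op 0.42321867967036847 j7 [ 0.01  0.7  -0.24  2.19  0.51  0.29 -0.67]
```

Force is rising, so the buffer has been felt at a TCP y of about 32.

>>> drive_tool(dr=[[-0.001,0,0],[0,0,0],[0,0,0],[0,0,0],[0,0,0]], dp=[[0,-0.007,0],[0,-0.007,0],[0,-0.007,0],[0,-0.007,0],[0,-0.007,0]], jaw=[1,1,1,1,1])

```text
t: 14.4
eef_pos: [524.0, 30.7, 12.2]
eef_rot: [0.705, 0.709, 0.012, -0.007]
wrist_force: [-0.7, 10.2, 0.6]
opening: 0.8
```

```bash
python3 st.py
```

```text
14.4 [524.02  30.73  12.22] ydir 0.005927887036182382 z [ 0.01  0.03 -1.  ] F [-0.69 10.25  0.61] op 0.814381694685858 j7 [ 0.02  0.7  -0.25  2.2   0.51  0.28 -0.65]
```

>>> drive_tool(dr=[[-0.005,0,-0.003],[-0.004,0,-0.002],[-0.003,0,-0.002],[-0.003,0,-0.001],[-0.003,0,-0.001]], dp=[[0,-0.008,0],[0,-0.009,0],[0,-0.009,0],[0,-0.009,0],[0,-0.009,0]], jaw=[1,1,1,1,1])

```text
t: 14.82
eef_pos: [524.5, 29.4, 12.0]
eef_rot: [0.708, 0.706, 0.006, 0.002]
wrist_force: [-1.7, 10.7, 0.8]
opening: 0.3
```

```bash
python3 st.py
```

```text
14.8167 [524.52  29.36  12.01] ydir -0.003271353884807853 z [ 0.01  0.   -1.  ] F [-1.66 10.75  0.83] op 0.3438476435454117 j7 [-0.01  0.7  -0.22  2.2   0.52  0.28 -0.68]
```

>>> drive_tool(dr=[[-0.001,0,-0.001],[-0.002,0,-0.001],[-0.002,0,-0.001],[-0.002,0,-0.001],[-0.002,0,-0.001]], dp=[[0,-0.009,0],[0,-0.009,0],[0,-0.009,0],[0,-0.009,0],[0,-0.009,0]], jaw=[1,1,1,1,1])

```text
t: 15.23
eef_pos: [524.5, 29.3, 12.0]
eef_rot: [0.707, 0.707, 0.006, 0.005]
wrist_force: [-0.5, 11.8, 0.7]
opening: 0.6
```

```bash
python3 st.py
```

```text
15.2333 [524.54  29.3   12.04] ydir -0.0011661632785771767 z [ 0.02  0.   -1.  ] F [-0.47 11.76  0.66] op 0.5667875470155268 j7 [-0.02  0.7  -0.21  2.2   0.52  0.27 -0.68]
```

>>> drive_tool(dr=[[-0.001,0.002,-0.001],[-0.002,0.001,-0.001],[-0.002,0,-0.001],[-0.002,0,-0.001],[-0.002,0,-0.001]], dp=[[0,-0.01,0],[0,-0.011,0],[0,-0.011,0],[0,-0.011,0],[0,-0.011,0]], jaw=[1,1,1,1,1])

```text
t: 15.65
eef_pos: [524.5, 29.2, 12.0]
eef_rot: [0.706, 0.708, 0.006, 0.004]
wrist_force: [-2.0, 13.5, 1.6]
opening: 0.7
```

```bash
python3 st.py
```

```text
15.65 [524.47  29.21  12.02] ydir 0.0028802340966555965 z [ 0.01  0.   -1.  ] F [-2.03 13.47  1.56] op 0.6753847322268932 j7 [-0.02  0.7  -0.21  2.2   0.52  0.27 -0.68]
```

>>> drive_tool(dr=[[-0.001,0.001,-0.002],[-0.002,0.001,-0.002],[-0.002,0,-0.002],[-0.002,0,-0.002],[-0.002,0,-0.002]], dp=[[0,-0.012,0],[0,-0.013,0],[0,-0.013,0],[0,-0.013,0],[0,-0.013,0]], jaw=[1,1,1,1,1])

```text
t: 16.07
eef_pos: [524.5, 28.8, 12.1]
eef_rot: [0.708, 0.707, 0.008, 0.003]
wrist_force: [-2.2, 15.8, 1.0]
opening: 0.7
```

```bash
python3 st.py
```

```text
16.0667 [524.54  28.82  12.09] ydir -0.0013382690738303542 z [ 0.02  0.01 -1.  ] F [-2.18 15.79  1.01] op 0.6651426238135434 j7 [-0.01  0.7  -0.22  2.2   0.52  0.27 -0.68]
```

Total is about 15.8 N. Subtracting the 6.4 N drag leaves roughly 9–10 N on the buffer, which matches about 3.2 mm of compression. Holding.

>>> drive_tool(dr=[[-0.002,0.001,-0.002],[-0.002,0.001,-0.002],[-0.002,0,-0.002],[-0.002,0,-0.002],[-0.002,0,-0.002]], dp=[[0,-0.013,0],[0,-0.013,0],[0,-0.013,0],[0,-0.013,0],[0,-0.013,0]], jaw=[1,1,1,1,1])

```text
t: 16.48
eef_pos: [524.6, 28.8, 12.1]
eef_rot: [0.709, 0.706, 0.01, 0.002]
wrist_force: [-1.9, 14.8, 0.7]
opening: 0.3
```

>>> drive_tool(dr=[[-0.002,0.001,-0.002],[-0.002,0.001,-0.002],[-0.002,0,-0.002],[-0.002,0,-0.002],[-0.002,0,-0.002]], dp=[[0,-0.013,0],[0,-0.013,0],[0,-0.013,0],[0,-0.013,0],[0,-0.013,0]], jaw=[1,1,1,1,1])

```text
t: 16.9
eef_pos: [524.6, 28.8, 12.2]
eef_rot: [0.71, 0.705, 0.011, 0.002]
wrist_force: [-0.9, 15.1, 1.3]
opening: 0.7
```

```bash
python3 st.py
```

```text
16.9 [524.65  28.79  12.16] ydir -0.007094787699507877 z [ 0.02  0.01 -1.  ] F [-0.89 15.1   1.33] op 0.7413079526124953 j7 [-0.01  0.7  -0.22  2.2   0.52  0.26 -0.68]
```

>>> drive_tool(dr=[[-0.002,0.001,-0.001],[-0.002,0.001,-0.001],[-0.002,0,-0.001],[-0.002,0,-0.001],[-0.002,0,-0.001]], dp=[[0,-0.014,0],[0,-0.014,0],[0,-0.014,0],[0,-0.014,0],[0,-0.014,0]], jaw=[1,1,1,1,1])

```text
t: 17.32
eef_pos: [524.6, 28.7, 12.2]
eef_rot: [0.706, 0.708, 0.014, 0.0]
wrist_force: [-2.2, 15.5, 0.7]
opening: 0.6
```

```bash
python3 st.py
```

```text
17.3167 [524.58  28.68  12.23] ydir 0.0023014019928813004 z [ 0.02  0.02 -1.  ] F [-2.22 15.48  0.72] op 0.5857173525945817 j7 [ 0.    0.7  -0.22  2.21  0.52  0.26 -0.67]
```

>>> drive_tool(dr=[[0,0,0],[0,0,0],[0,0,0],[0,0,0],[0,0,0]], dp=[[0,0.003,0],[0,0.006,0],[0,0.01,0],[0,0.02,0],[0,0.04,0]], jaw=[1,1,1,1,1])

```text
t: 17.73
eef_pos: [522.5, 49.4, 11.5]
eef_rot: [0.708, 0.706, 0.011, 0.0]
wrist_force: [-0.4, -0.6, 0.3]
opening: 0.4
```

>>> drive_tool(dr=[[0,0,0],[0,0,0],[0,0,0],[0,0,0],[0,0,0]], dp=[[0,0.08,0.02],[0,0.1,0.06],[0,0.12,0.08],[0,0.12,0.1],[0,0.12,0.1]], jaw=[1,1,1,1,1])

```text
t: 18.15
eef_pos: [517.6, 203.3, 110.5]
eef_rot: [0.711, 0.703, 0.003, -0.001]
wrist_force: [0.9, -0.1, 0.2]
opening: 0.4
```

>>> drive_tool(dr=[[0,0,0],[0,0,0],[0,0,0],[0,0,0],[0,0,0]], dp=[[0,0.08,0.06],[0,0.05,0.03],[0,0,0],[0,0,0],[0,0,0]], jaw=[1,1,1,1,1])

```text
t: 18.57
eef_pos: [516.2, 256.9, 144.8]
eef_rot: [0.708, 0.707, 0.009, -0.002]
wrist_force: [-0.1, 0.3, 0.3]
opening: 0.2
```

```bash
python3 st.py;python3 - <<'E'
from rig import ctrl
import cv2,pickle
for n in('side','top'):
    d=ctrl.get_image(n);pickle.dump(d,open(f'pics/{n}8.pkl','wb'))
    cv2.imwrite(f'pics/{n}8f.png',d['pixels'])
    c=d['pixels'][155:235,265:360] if n=='side' else d['pixels'][180:240,270:365]
    cv2.imwrite(f'pics/{n}8.png',cv2.resize(c,None,fx=8,fy=7,interpolation=cv2.INTER_CUBIC))
E
```

```text
18.5667 [516.16 256.86 144.76] ydir -0.001564481289043063 z [ 0.01  0.01 -1.  ] F [-0.13  0.27  0.28] op 0.21759926932040508 j7 [-0.3   0.53 -0.36  2.01  0.3   0.63 -0.86]
```

View pics/side8.png

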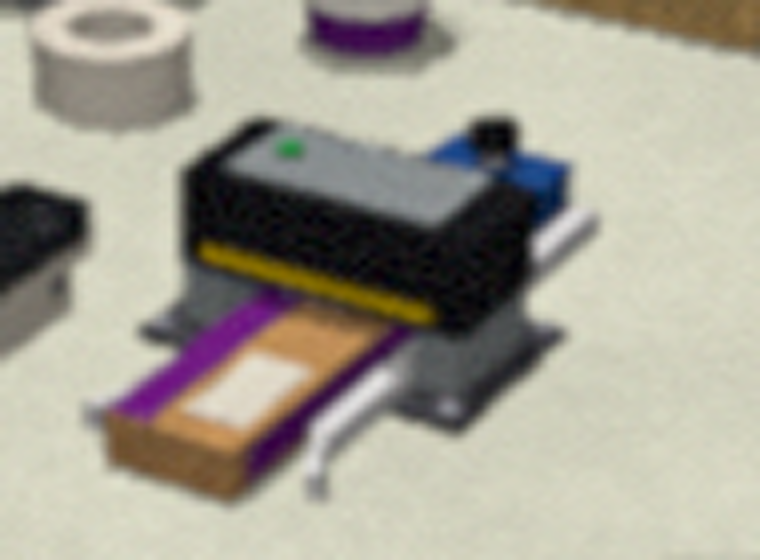

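View pics/top8.png

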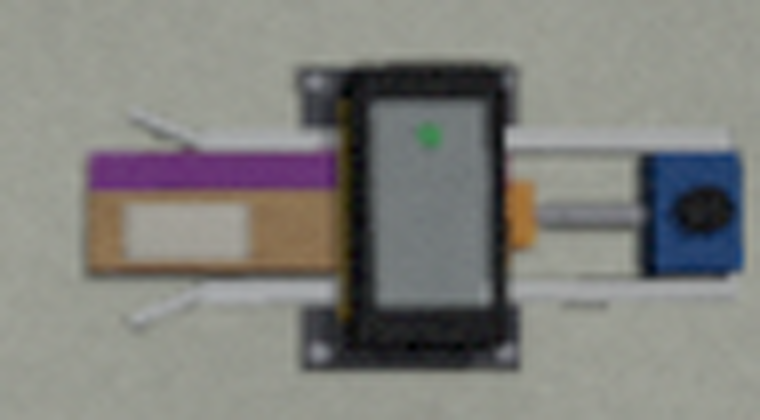

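View pics/top8f.png

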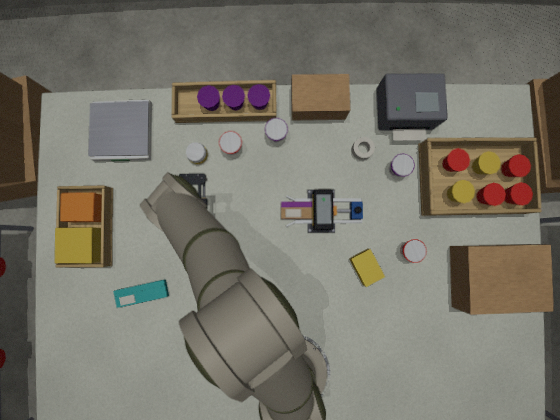

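Run:
```python
from h import *
np.set_printoptions(precision=1,suppress=True)
d=pickle.load(open('pics/top8.pkl','rb'))
d0=pickle.load(open('pics/top0.pkl','rb'))
c=lambda p,o:(np.array(p,float)+.5)/[8,7]-.5+o
t=w(d,c([(88,152),(88,272)],[270,180]),28);print(t,t.mean(0))
print('lead edge visible?',w(d,c([(508,165)],[270,180]),28))
for k,n in ((d0,'before'),(d,'after')): cv2.imwrite(f'pics/cmp_{n}.png',cv2.resize(k['pixels'][185:235,310:370],None,fx=12,fy=10,interpolation=cv2.INTER_CUBIC))
```

```text
[[548.6  20.8  28. ]
 [493.6  21.6  28. ]] [521.1  21.2  28. ]
lead edge visible? [[ 540.2 -147.3   28. ]]
```

View pics/cmp_before.png

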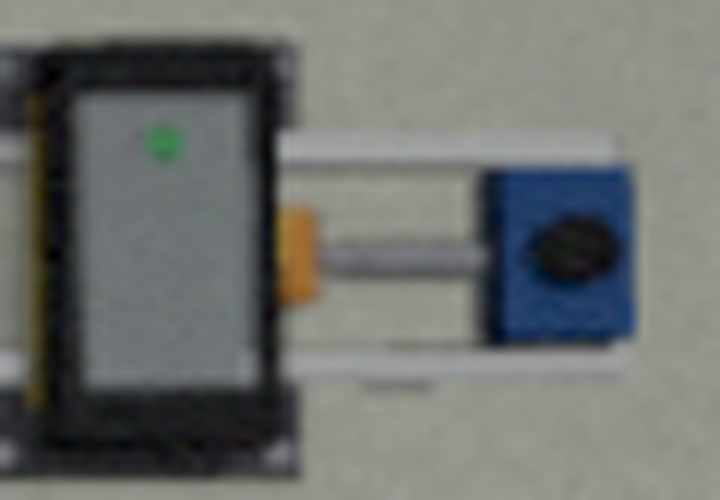

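View pics/cmp_after.png

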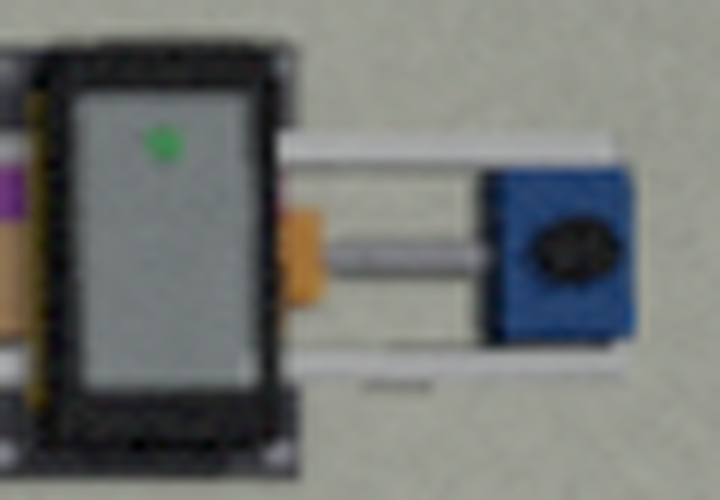

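After release, the buffer head sits about 0.6 px (1.8 mm) further back than before the push. It is therefore still compressed and in contact with the carton. The other items have not moved.

```bash
python3 -c "
from rig import ctrl
print(ctrl.sign_off())"
```

```text
the job is handed in; nothing more can be done
None
```

The carton is home in the lane, released and still touching the orange buffer, and I have handed the job in. No verdict is reported at hand-in.

**What I did:** I gripped the brown carton with the purple band across its width and set it end first between the rails. I then let go and pushed it under the head with shut fingers on its trailing end. I felt the buffer and held the press for about 1.2 s, then backed straight off. The arm finished at about 18.6 s.

**Press force:** The wrist read about 15–16 N during the hold. The steady drag beforehand was about 6.4 N, so roughly 9 N was on the buffer. That is an estimate from the wrist, since the buffer force itself is not reported. The finger position gave about 3.2 mm of buffer travel, which agrees.

**Last checks:**
- **Position:** The carton centre is about 46 mm before the middle of the head and within about 1 mm of the lane's axis.
- **Lie:** It looks flat and straight in both cameras.
- **Contact:** The buffer is still pushed back about 1.8 mm after release, or about 5 N.
- **Bystanders:** None appears to have moved in the top picture, compared with the one at the start.

**Disagreement:** The cameras and the robot's own readings differed by about 4 mm across the lane. I aligned the carton to the rails as the cameras showed them, and it went in with almost no side force.

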